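# Lock a pressure gauge into a quick coupler

### The arm

A 7-joint arm with a two-finger parallel gripper is mounted at the origin on a cart in front of the work surface, level with it; the furniture and walls round the work are solid. World frame = base frame: x ahead of the robot, y to its left, z up, the work surface at z = 0. Lengths are in m, angles in rad, forces in N, time in s.
With the tool pointing down it reaches from about 0.4 to 0.85 m from the base axis. Payload 6.9 kg.
Tool frame: the origin (TCP) lies on the front face of the gripper's body, between the roots of the fingers; the fingertips stand 73 mm ahead of it and the grasp point (between the pads) lies 54 mm ahead of it; z points along the fingers, y is the line along which they close (so a half turn about z gives the same grasp; the last joint's range is limited). The gripper opens to 85 mm and grips with 20 to 120 N. Pads are 22 mm wide; open, the fingers measure 114 mm over their backs; the gripper's body (76 mm by 85 mm) begins 54 mm behind the grasp point. The pads swing forward as they close: fully open they stand 13 mm farther back than shut.
Start: joints at [-1.091, 0.507, -0.238, 1.5, 0.126, 1.149, -0.155], TCP at [0.228, 0.582, 0.304] pointing down, gripper open.
Joint ranges: [-3.08, 3.08], [-0.24, 2.05], [-1.43, 1.35], [0, 2.5], [-1.52, 4.66], [0.17, 1.96], [-2.89, 2.89]. Speed limits (rad/s): [2.39, 2.39, 3.14, 3.14, 3.14, 3.14, 3.14].

### API

Orientations are given as [roll, pitch, yaw] about the fixed x, y, z axes, in that order (R = Rz(yaw) Ry(pitch) Rx(roll)).
In Python, from workcell import env gives the robot as it stands.
- The arm moves only by the tool carry_out, never from a script. Its argument "series" is a list that holds one entry, the list of rows, each a list of 4 numbers: the shift along the tool's x, y, z scaled (see below), then the turn about the tool's z scaled (see below). A call has 1 to 5 rows; each row shifts and turns the commanded pose from where the row before left it, along the tool's axes as they then stand; what a row does not reach is not made up. The controller multiplies each number of a shift by 0.25 m and each number of a turn by 5 degrees. A row lasts 1/12 s, in which the tool goes at most 41.7 mm and 7.16 degrees, less where a joint would pass 70% of its speed; a pose out of reach is approached as far as the arm can. A call with a number of a shift or a turn outside -1 to 1 is refused whole. A call with a gripper value outside its range is refused whole. "jaw" is the opening in per cent of the stroke, from 0 (shut) to 100 (fully open), set as the call begins (left out, the last holds). The fingers move at their own pace and stop on an object; "grip_force" is the grip in N (left out, the last holds). Time passes only in rows, so rows that do not move let the fingers close. It gives the time, the measured TCP pose, the force, the opening and the grip force at its end, in the units of the state.
- env.sense(): the state, without advancing time (a new reading comes with each control period).
- env.get_image(name): name is "scene" or "top" or "wrist"; returns the picture (480x640x3 uint8, red, green, blue); there is no depth.
- env.camera_model(name): a dict with "intrinsics" (3x3 intrinsics, pixels), "k1" (the pictures are not rectified: a ray, as slopes to the right and down, at radius r is drawn at 1 + k1 r^2 times it, then the intrinsics apply), "cam_to_world" (4x4, takes a point from camera to world coordinates). Camera axes: x right, y up, looking along -z (the intrinsics and any distortion apply to the point x, -y, -z); pixel columns grow to the right and rows downward; lengths in m; the calibration is good to about 2 mm. A picture is of the moment at which its call begins: read the wrist's pose just before it. camera_model takes no time and is no camera call; for the wrist camera it gives the pose at the moment of the call.
- env.finish_job(): hands the job in; it is judged then, once.
Trained networks look in the newest picture that a camera, given by its name, has taken for a name from the list of things; names that differ only in an ending like _2 or _b are one class to them, and where a whole thing is asked for, a point or a joint stands for the part that bears it (a point fixed in the world has none). Each returns a list of dicts, best first, with "confidence" (0 to 1); they miss things now and then, are a little off and sometimes report something else, mostly with a low value. They report only what shows in the picture. A call takes as long as a camera call.
- env.search_frame(camera, thing): "extent" ([left, top, right, bottom] in pixels, round what is visible of it).
- env.silhouettes(camera, thing): "pixels" (480x640 bool, what is visible of it) and "extent" ([left, top, right, bottom] in pixels, round what is visible of it).
The state is a dict: "clock": time; "joint_pos": joint angles; "dq": joint speeds; "joint_torque": joint torques, N m; "ee_pos": TCP position; "tool_rot": TCP orientation; "contact_force": force on the tool from outside, world axes, zero at the start; "ft_torque": the same for the moment, N m; "width": finger opening in m; "gripper_force": force on a finger pad.
Only numpy, scipy, OpenCV 4.12 (cv2) and the standard library are available. Lean on these libraries where they do the work, as an engineer would, in place of code of your own. Each camera call takes 0.05 s, during which the arm holds its last target. There are 200 camera calls.

### The job

Fit the pressure gauge to the quick coupler: push the coupler's ribbed sleeve back (down) until its catch holds it there, then take the gauge from its stand and seat its stem fully home, upright, in the coupler. Then twist the release knob clockwise to its stop and let it go, so that the sleeve springs back up and locks the gauge in and the knob returns. Do not disturb the jar, the vial and the cup that stand nearby.

Things in the scene. Friction and masses are not known exactly. Their poses are not given: they have to be found in the camera images.
- coupler: Fixed station: grey base plate 90 x 190 x 12 mm (x -45 to 45, y -140 to 50 mm in its frame) with an upright steel coupler barrel and, 95 mm along -y, a release knob. Origin: on the barrel's axis at the plate's underside (worktop); z up. A 50 x 50 mm block round the barrel's foot reaches z 28 mm; the barrel's bore floor is at z 30 mm.
- mouth (a point): Centre of the coupler barrel's open mouth, 84 mm above the worktop. Barrel 30 mm outside, bore 22 mm, 54 mm deep. Three locking balls 22 mm below the mouth stand 3.5 mm into the bore while the sleeve is up and block the gauge's stem; they are clear of the bore while the catch holds the sleeve down.
- sleeve (a joint): Travel of the ribbed steel sleeve round the barrel, m: 0 = forward (up), grows as it is pushed straight down; hard stop 0.019. Spring 5 N at 0, 11 N at the stop. Past 0.0155 a catch on the knob snaps over its arm by itself (the knob turns aside and back); let go, the sleeve stays at about 0.0145 until the knob is twisted.
- sleeve_grip (a point): On the sleeve's axis, 18 mm above its lower rim; 68 mm above the worktop with the sleeve up. The sleeve is a tube 44 mm across, 32 mm tall; it does not turn. Grip it across and push down. A 6 mm round arm leaves its lower rim towards the knob (coupler -y): put the fingers along coupler x, also clear of the knob.
- knob (a joint): Angle of the spring-return release knob, rad: 0 at rest, grows clockwise seen from above, stop at 1.0. Return spring 0.02 N m at rest, 0.05 N m at the stop. It frees the sleeve at about 0.5.
- knob_grip (a point): On the knob's vertical axis at grip height, 92 mm above the worktop. The grip is a grey upright bar 12 mm thick, 40 mm long, 26 mm tall (z 78 to 104 mm); at rest its length lies along coupler y, so fingers close on it along coupler x.
- gauge: Loose pressure gauge, about 0.2 kg, upright. Origin: centre of the stem's lower end; z up to the dial. Brass stem 19 mm across, tapered nose, groove at z 26 to 38 mm; flange 30 mm across at z 58 to 62; round steel case 50 mm across at z 64 to 84, dial on top: grip the case across. Fully home, its origin is on the bore floor, 30 mm above the coupler's origin.
- stand: Fixed parking stand: aluminium tube 36 mm across, 24 mm bore, 70 mm tall, on a foot 60 mm across; origin at the centre of its underside. The gauge hangs in it by its flange (gauge origin 12 mm above the stand's origin). Lift the gauge straight up 65 mm to clear it.
- jar: Bystander: small jar with a red lid, 44 mm across, 67 mm tall; origin at the centre of its underside.
- vial: Bystander: slim sample vial with a white cap, 30 mm across, 84 mm tall; origin at the centre of its underside.
- cup: Bystander: clear plastic cup, 62 mm across, 58 mm tall; origin at the centre of its underside.

How it is judged:
On the way, in this order (a step that is already met when the one before it is completed fails the run):
1. the sleeve is pushed back past its catch (value of joint sleeve above 0.012 m), for 0.2 s.
2. the gauge is seated home while the sleeve is held back (z of gauge in the frame of coupler below 0.0325 m and horizontal distance between gauge and coupler below 0.004 m and angle between gauge's own z axis and vertical below 0.06 rad and value of joint sleeve above 0.012 m), for 0.2 s.
3. the release knob is twisted to its stop with the gauge still seated (z of gauge in the frame of coupler below 0.0325 m and horizontal distance between gauge and coupler below 0.004 m and angle between gauge's own z axis and vertical below 0.06 rad and value of joint knob above 0.85 rad), for 0.05 s.
At the end, for the whole second after the job is handed in: The gauge stands fully home in the coupler (stem end within 2.5 mm of the bore floor, within 4 mm of the barrel's axis, upright within 0.06 rad) and at rest, the sleeve has sprung fully up again (within 2 mm), and the knob is back at rest (within 0.1 rad) (z of gauge in the frame of coupler below 0.0325 m and horizontal distance between gauge and coupler below 0.004 m and angle between gauge's own z axis and vertical below 0.06 rad and value of joint sleeve below 0.002 m and value of joint knob below 0.1 rad and linear speed of gauge below 0.02 m/s); the robot touches nothing.
It fails at once if the jar is moved by more than 30 mm or tipped (distance of jar from where it was at the start of the episode above 0.03 m or angle between jar's own z axis and vertical above 0.5 rad).
It fails at once if the vial is moved by more than 30 mm or tipped (distance of vial from where it was at the start of the episode above 0.03 m or angle between vial's own z axis and vertical above 0.5 rad).
It fails at once if the cup is moved by more than 30 mm or tipped (distance of cup from where it was at the start of the episode above 0.03 m or angle between cup's own z axis and vertical above 0.5 rad).
It also fails if it takes over 58 s, if anything falls off the work surface, if the arm or the gripper's body presses on something with over 40 N, if the wrist force passes 120 N, or if a joint passes its speed limit or range.

## Working session

There is one attempt and no reset: what is moved stays moved. The work goes in short steps, Python scripts to look and compute and a tool call to move; the robot and the scene stay as the last step left them, time stands still between calls to the robot, and variables do not carry over. Pictures are saved under pics/ and viewed, at most 10 in all, crops included, and the job is handed in when it is done.

Besides the shell and the picture viewer there is one more tool, called after "Call:" by a JSON object that holds its "op" and its "data". carry_out: Moves the arm, as the interface text tells. Its arguments: {"type":"object","properties":{"series":{"type":"array"},"jaw":{"type":"number"},"grip_force":{"type":"number"}},"required":["series"]}

```bash
mkdir -p pics; cat > h.py <<'E'
import numpy as np, cv2
from workcell import env
def ray(cam,uv,M=None):
    M=M or env.camera_model(cam);K=np.array(M["intrinsics"]);T=np.array(M["cam_to_world"]);k=M["k1"]
    d=np.linalg.solve(K,[uv[0],uv[1],1])[:2];s=d.copy()
    for _ in range(30): s=d/(1+k*(s@s))
    return T[:3,3],T[:3,:3]@np.array([s[0],-s[1],-1])
def at(cam,uv,z,M=None):
    o,d=ray(cam,uv,M);return o+d*(z-o[2])/d[2]
def proj(cam,P,M=None):
    M=M or env.camera_model(cam);K=np.array(M["intrinsics"]);T=np.array(M["cam_to_world"])
    p=T[:3,:3].T@(np.array(P)-T[:3,3]);s=np.array([p[0],-p[1]])/-p[2];s=s*(1+M["k1"]*(s@s))
    return (K@[s[0],s[1],1])[:2]
def save(cam,n):
    im=env.get_image(cam);cv2.imwrite(f"pics/{n}.png",im[:,:,::-1]);return im
E
python3 - <<'E'
from h import *
np.set_printoptions(precision=4,suppress=True)
s=env.sense();print({k:np.round(v,3) for k,v in s.items()})
a=save("top","top0");b=save("scene","scene0");
for c in("top","scene"):
    T=np.array(env.camera_model(c)["cam_to_world"]);print(c,T[:3,3],-T[:3,2])
    for t in["coupler","sleeve","knob","gauge","stand","jar","vial","cup"]:
        print(c,t,[(np.round(r["extent"]),round(r["confidence"],2)) for r in env.search_frame(c,t)[:2]])
E
```

```text
{'clock': np.float64(0.0), 'joint_pos': array([-1.091,  0.508, -0.238,  1.501,  0.126,  1.149, -0.155]), 'dq': array([-0.002, -0.001, -0.001,  0.001,  0.001, -0.001,  0.001]), 'joint_torque': array([  0.   , -62.061,  -2.186, -24.965,   0.013,   0.012,   0.   ]), 'ee_pos': array([0.228, 0.581, 0.303]), 'tool_rot': array([-3.14 ,  0.   ,  2.768]), 'contact_force': array([-0.46 ,  0.437, -0.9  ]), 'ft_torque': array([ 0.026,  0.013, -0.027]), 'gripper_force': np.float64(0.0), 'width': np.float64(0.085)}
top [ 0.3855 -0.1449  1.121 ] [ 0.2112  0.008  -0.9774]
top coupler [(array([167., 233., 259., 289.]), 0.67)]
top sleeve [(array([172., 245., 220., 274.]), 0.56)]
top knob [(array([220., 243., 238., 258.]), 0.87), (array([164., 234., 257., 291.]), 0.28)]
top gauge [(array([372., 293., 397., 322.]), 0.69), (array([174., 246., 222., 271.]), 0.36)]
top stand [(array([365., 299., 390., 323.]), 0.74)]
top jar [(array([315., 171., 336., 198.]), 0.59)]
top vial [(array([173., 249., 217., 268.]), 0.6), (array([238., 169., 260., 197.]), 0.52)]
top cup [(array([446., 223., 475., 253.]), 0.66)]
scene [ 0.3365 -0.6669  0.6862] [ 0.3195  0.6158 -0.7202]
scene coupler [(array([224., 151., 308., 227.]), 0.74)]
scene sleeve [(array([242., 153., 261., 179.]), 0.59)]
scene knob [(array([264., 165., 282., 198.]), 0.75)]
scene gauge [(array([281., 288., 314., 320.]), 0.97), (array([265., 168., 283., 197.]), 0.51)]
scene stand [(array([283., 312., 316., 348.]), 0.96)]
scene jar [(array([378., 204., 400., 240.]), 0.8), (array([282., 314., 315., 349.]), 0.69)]
scene vial [(array([337., 156., 350., 197.]), 0.88)]
scene cup [(array([416., 334., 455., 380.]), 0.77)]
```

```bash
python3 - <<'E'
from h import *
a=cv2.imread("pics/top0.png")[150:350,140:500];b=cv2.imread("pics/scene0.png")[130:400,200:480]
cv2.imwrite("pics/c0.png",np.vstack([cv2.resize(a,(540,300)),cv2.resize(b[:, :],(540,300*1))]))
cv2.imwrite("pics/c0.png",np.hstack([cv2.resize(a,None,fx=1.2,fy=1.2)[:240],np.zeros((240,1,3),np.uint8)]) if 0 else cv2.resize(a,None,fx=2.2,fy=2.2))
cv2.imwrite("pics/c1.png",cv2.resize(b,None,fx=2.2,fy=2.2))
E
```

```text
(no output)
```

View pics/c0.png

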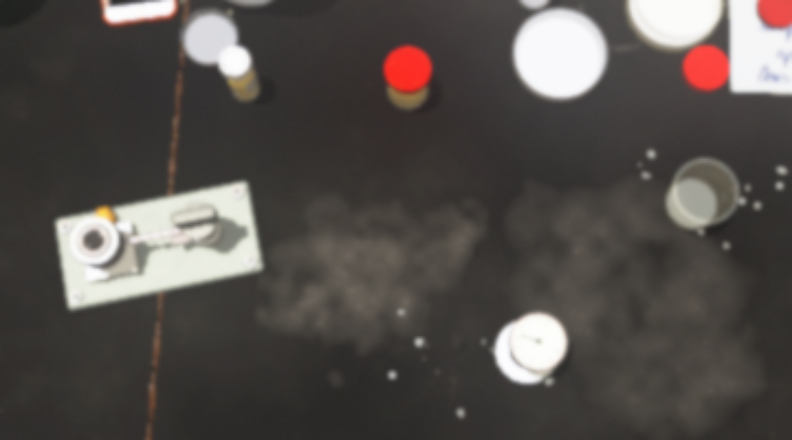

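View pics/c1.png

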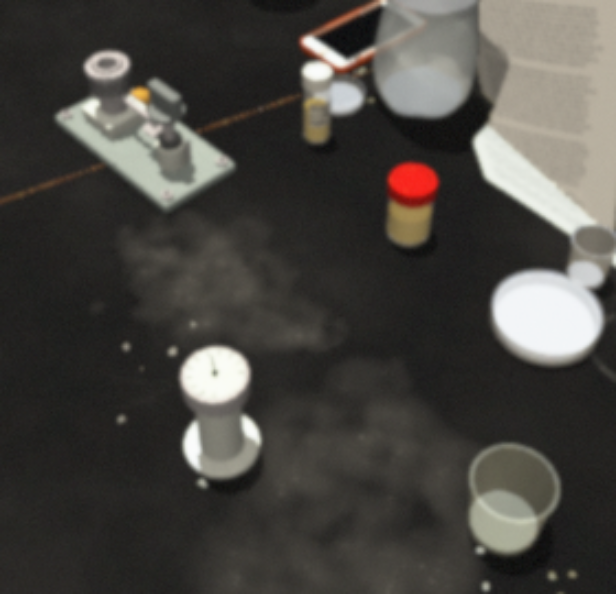

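Top view (crop px): the plate corners are at (57,218), (247,182), (262,268) and (70,308), the mouth is at (94,240), the knob bar at (195,215) and the dial at (538,343). Jar, vial and cup are well clear of these.

```bash
python3 - <<'E'
from h import *
np.set_printoptions(precision=4,suppress=True)
f=lambda p:(p[0]/2.2+140,p[1]/2.2+150); g=lambda p:(p[0]/2.2+200,p[1]/2.2+130)
C=np.array([at("top",f(p),.012)[:2] for p in[(57,218),(247,182),(262,268),(70,308)]]);print(C,np.linalg.norm(np.diff(C,axis=0),axis=1))
e=(C[1]+C[2]-C[0]-C[3])/2;e/=np.linalg.norm(e)  # coupler -y
print("yaw of -y",np.degrees(np.arctan2(e[1],e[0])),"origin from plate",C.mean(0)-e*.045)
print("mouth",at("top",f((94,240)),.084),at("scene",g((108,63)),.084))
print("knob",at("top",f((195,214)),.104),at("scene",g((166,98)),.098))
print("dial",at("top",f((538,343)),.096),at("scene",g((215,374)),.096))
for n,p,z in[("jar",(408,70),.067),("vial",(235,61),.084),("cup",(705,190),.058)]:print(n,at("top",f(p),z))
T=np.array(env.camera_model("wrist")["cam_to_world"]);print(T,env.camera_model("wrist")["intrinsics"])
E
```

```text
[[ 0.6019  0.1981]
 [ 0.6458  0.0156]
 [ 0.5611 -0.0049]
 [ 0.5146  0.1765]] [0.1878 0.0871 0.1872]
yaw of -y -76.06014753236686 origin from plate [0.57 0.14]
mouth [0.569  0.1402 0.084 ] [0.5723 0.1389 0.084 ]
knob [0.5928 0.0467 0.104 ] [0.5939 0.042  0.098 ]
dial [ 0.4912 -0.263   0.096 ] [ 0.4951 -0.2642  0.096 ]
jar [ 0.7489 -0.1381  0.067 ]
vial [0.7451 0.0246 0.084 ]
cup [ 0.6454 -0.4219  0.058 ]
[[ 0.3646 -0.8998 -0.2395  0.168 ]
 [ 0.9312  0.3523  0.0941  0.6052]
 [-0.0003 -0.2573  0.9663  0.3737]
 [ 0.      0.      0.      1.    ]] [[422.4295   0.     324.7089]
 [  0.     422.4295 237.1059]
 [  0.       0.       1.    ]]
```

```bash
cat >> h.py <<'E'
def plan(xyz,yawdeg,n):
    s=env.sense();p=np.array(s["ee_pos"]);y=s["tool_rot"][2];d=(np.radians(yawdeg)-y+np.pi)%(2*np.pi)-np.pi
    st=(np.array(xyz)-p)/n;q=y
    print("delta",np.round(st*n,4),"dyaw",np.degrees(d).round(1),"n",n,"clock",s["clock"])
    for i in range(n):
        R=np.array([[np.cos(q),np.sin(q),0],[np.sin(q),-np.cos(q),0],[0,0,-1]])
        print(i,list(np.round(R.T@st/.25,3)),round(-np.degrees(d)/n/5,3));q+=d/n
E
python3 -c "
from h import *
plan([.571,.140,.25],104,20)"
```

```text
delta [ 0.3428 -0.4418 -0.0539] dyaw -54.6 n 20 clock 0.9
0 [np.float64(-0.096), np.float64(-0.057), np.float64(0.011)] 0.546
1 [np.float64(-0.099), np.float64(-0.053), np.float64(0.011)] 0.546
2 [np.float64(-0.101), np.float64(-0.048), np.float64(0.011)] 0.546
3 [np.float64(-0.103), np.float64(-0.043), np.float64(0.011)] 0.546
4 [np.float64(-0.105), np.float64(-0.038), np.float64(0.011)] 0.546
5 [np.float64(-0.107), np.float64(-0.033), np.float64(0.011)] 0.546
6 [np.float64(-0.108), np.float64(-0.028), np.float64(0.011)] 0.546
7 [np.float64(-0.11), np.float64(-0.023), np.float64(0.011)] 0.546
8 [np.float64(-0.11), np.float64(-0.017), np.float64(0.011)] 0.546
9 [np.float64(-0.111), np.float64(-0.012), np.float64(0.011)] 0.546
10 [np.float64(-0.112), np.float64(-0.007), np.float64(0.011)] 0.546
11 [np.float64(-0.112), np.float64(-0.001), np.float64(0.011)] 0.546
12 [np.float64(-0.112), np.float64(0.004), np.float64(0.011)] 0.546
13 [np.float64(-0.111), np.float64(0.009), np.float64(0.011)] 0.546
14 [np.float64(-0.111), np.float64(0.014), np.float64(0.011)] 0.546
15 [np.float64(-0.11), np.float64(0.02), np.float64(0.011)] 0.546
16 [np.float64(-0.109), np.float64(0.025), np.float64(0.011)] 0.546
17 [np.float64(-0.108), np.float64(0.03), np.float64(0.011)] 0.546
18 [np.float64(-0.106), np.float64(0.035), np.float64(0.011)] 0.546
19 [np.float64(-0.104), np.float64(0.04), np.float64(0.011)] 0.546
```

Call:
{"op": "carry_out", "data": {"series": [[[-0.096,-0.057,0.011,0.546],[-0.099,-0.053,0.011,0.546],[-0.101,-0.048,0.011,0.546],[-0.103,-0.043,0.011,0.546],[-0.105,-0.038,0.011,0.546]]]}}

```text
clock: 1.32
ee_pos: [0.3145, 0.4703, 0.2901]
tool_rot: [3.141, 0.0, 2.527]
contact_force: [0.4, 0.0, -0.9]
width: 0.0854
gripper_force: 0.0
```

Call:
{"op": "carry_out", "data": {"series": [[[-0.107,-0.033,0.011,0.546],[-0.108,-0.028,0.011,0.546],[-0.11,-0.023,0.011,0.546],[-0.11,-0.017,0.011,0.546],[-0.111,-0.012,0.011,0.546]]]}}

```text
clock: 1.73
ee_pos: [0.4001, 0.3598, 0.2765]
tool_rot: [3.141, -0.0, 2.289]
contact_force: [0.6, 0.4, 0.2]
width: 0.0852
gripper_force: 0.0
```

Call:
{"op": "carry_out", "data": {"series": [[[-0.112,-0.007,0.011,0.546],[-0.112,-0.001,0.011,0.546],[-0.112,0.004,0.011,0.546],[-0.111,0.009,0.011,0.546],[-0.111,0.014,0.011,0.546]]]}}

```text
clock: 2.15
ee_pos: [0.4859, 0.2493, 0.2627]
tool_rot: [3.141, -0.0, 2.051]
contact_force: [-0.3, 0.2, -0.5]
width: 0.0853
gripper_force: 0.0
```

Call:
{"op": "carry_out", "data": {"series": [[[-0.11,0.02,0.011,0.546],[-0.109,0.025,0.011,0.546],[-0.108,0.03,0.011,0.546],[-0.106,0.035,0.011,0.546],[-0.104,0.04,0.011,0.546]]]}}

```text
clock: 2.57
ee_pos: [0.5714, 0.1388, 0.2489]
tool_rot: [3.141, -0.0, 1.813]
contact_force: [0.5, -0.5, 0.4]
width: 0.0855
gripper_force: 0.0
```

Call:
{"op": "carry_out", "data": {"series": [[[0,0,0,0],[0,0,0,0],[0,0,0,0]]]}}

```text
clock: 2.82
ee_pos: [0.5704, 0.1405, 0.2488]
tool_rot: [-3.141, -0.001, 1.815]
contact_force: [-0.5, 0.6, 0.1]
width: 0.0854
gripper_force: 0.0
```

```bash
python3 -c "
from h import *
s=env.sense();print(s['ee_pos'],np.degrees(s['tool_rot']),s['clock'])
M=env.camera_model('wrist');save('wrist','w1')
print('mouth expected px',proj('wrist',[.571,.140,.084],M))
import json;json.dump({k:np.array(v).tolist() for k,v in M.items()},open('w1.json','w'))
for t in['mouth','sleeve','knob']:print(t,[(r['extent'],r['confidence']) for r in env.search_frame('wrist',t)[:2]])
"
```

```text
[0.57041616 0.14047559 0.24876589] [-1.79976326e+02 -3.92359491e-02  1.04020373e+02] 2.8167
mouth expected px [325.35918847 241.74820102]
mouth [([285.5, 191.6, 362.1, 331.4], 0.3)]
sleeve [([289.1, 189.2, 360.4, 333.7], 0.89)]
knob [([296.6, 306.7, 351.5, 423.3], 0.6)]
```

View pics/w1.png

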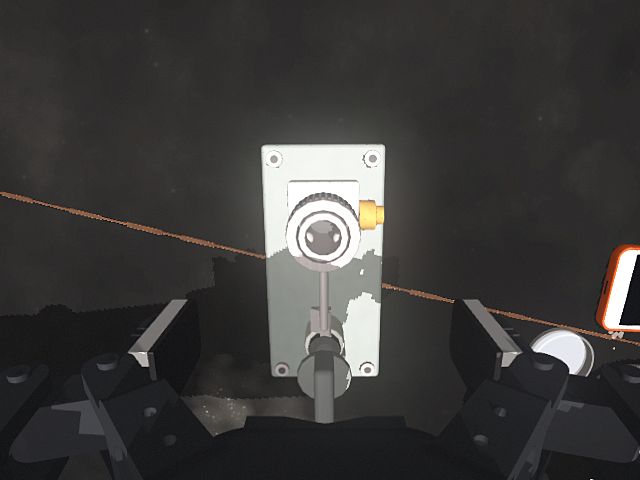

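The wrist view shows the mouth at (324,237), with the plate edges straight up the picture. A yellow fitting at (372,215) sits on the +x side near the foot, so I'm checking its height against the fingertips.

```bash
python3 -c "
from h import *
import json
M=json.load(open('w1.json'))
m=at('wrist',(324,237),.084,M);print('mouth',m)
c=m[:2]
ax=np.array([np.cos(np.radians(14)),np.sin(np.radians(14))])
for z in(0.01,.02,.03,.04):
  print(z,proj('wrist',[*(c+ax*.03),z],M),proj('wrist',[*(c+ax*.045),z],M))
for p in[(262,147),(385,147),(379,377),(272,377)]:print(at('wrist',p,.012,M))
"
```

```text
mouth [0.56955348 0.14255712 0.084     ]
0.01 [364.5462508 211.5248117] [384.635597   211.57087532]
0.02 [365.79677664 214.27464256] [386.52022868 214.32034877]
0.03 [367.12890361 217.20494447] [388.52747106 217.24996042]
0.04 [368.55084635 220.33399485] [390.66961405 220.37790109]
[0.51489484 0.17774002 0.012     ]
[0.60014686 0.19907655 0.012     ]
[0.64770404 0.01800211 0.012     ]
[ 0.5612336  -0.00369401  0.012     ]
```

Call:
{"op": "carry_out", "data": {"series": [[[0.004,0,0.1,-0.1],[0,0,0.1,0],[0,0,0.1,0],[0,0,0.1,0],[0,0,0.06,0]]]}}

```text
clock: 3.43
ee_pos: [0.5692, 0.1416, 0.1317]
tool_rot: [-3.139, -0.0, 1.825]
contact_force: [0.1, 0.7, 0.5]
width: 0.0855
gripper_force: 0.0
```

Call:
{"op": "carry_out", "data": {"series": [[[0,0,0.04,0],[0,0,0,0],[0,0,0,0]]]}}

```text
clock: 3.68
ee_pos: [0.5705, 0.1414, 0.1241]
tool_rot: [-3.141, -0.0, 1.824]
contact_force: [-0.2, 0.4, 0.1]
width: 0.0856
gripper_force: 0.0
```

Call:
{"op": "carry_out", "data": {"series": [[[0,0,0,0],[0,0,0,0],[0,0,0,0],[0,0,0,0],[0,0,0,0]]], "jaw": 0, "grip_force": 80}}

```text
clock: 4.1
ee_pos: [0.5694, 0.1406, 0.1246]
tool_rot: [-3.14, -0.0, 1.823]
contact_force: [-5.4, -1.1, 7.0]
width: 0.0405
gripper_force: 81.5
```

Call:
{"op": "carry_out", "data": {"series": [[[0,0,0,0],[0,0,0,0],[0,0,0,0]]]}}

```text
clock: 4.35
ee_pos: [0.5695, 0.1407, 0.1246]
tool_rot: [-3.14, -0.0, 1.823]
contact_force: [-5.9, -1.2, 5.8]
width: 0.0405
gripper_force: 81.5
```

Call:
{"op": "carry_out", "data": {"series": [[[0,0,0.016,0],[0,0,0.016,0],[0,0,0,0]]]}}

```text
clock: 4.6
ee_pos: [0.5694, 0.1406, 0.1177]
tool_rot: [-3.141, -0.0, 1.823]
contact_force: [-7.2, 0.2, 12.7]
width: 0.0404
gripper_force: 82.2
```

Call:
{"op": "carry_out", "data": {"series": [[[0,0,0.016,0],[0,0,0.012,0],[0,0,0.01,0],[0,0,0,0],[0,0,0,0]]]}}

```text
clock: 5.02
ee_pos: [0.5695, 0.1407, 0.1074]
tool_rot: [-3.14, -0.0, 1.823]
contact_force: [-6.3, -1.9, 10.4]
width: 0.0405
gripper_force: 82.1
```

Call:
{"op": "carry_out", "data": {"series": [[[0,0,0,0],[0,0,0,0],[0,0,0,0],[0,0,0,0]]], "jaw": 100}}

```text
clock: 5.35
ee_pos: [0.5707, 0.141, 0.1065]
tool_rot: [3.141, -0.0, 1.824]
contact_force: [-0.0, -0.8, 0.3]
width: 0.085
gripper_force: 0.0
```

Call:
{"op": "carry_out", "data": {"series": [[[0,0,-0.1,0],[0,0,-0.13,0],[0,0,-0.13,0],[0,0,-0.13,0],[0,0,-0.1,0]]]}}

```text
clock: 5.77
ee_pos: [0.5709, 0.1409, 0.2565]
tool_rot: [3.139, 0.0, 1.823]
contact_force: [1.1, 0.5, -0.3]
width: 0.0853
gripper_force: 0.0
```

Call:
{"op": "carry_out", "data": {"series": [[[0,0,0,0],[0,0,0,0]]]}}

```text
clock: 5.93
ee_pos: [0.5711, 0.141, 0.2555]
tool_rot: [3.138, -0.0, 1.823]
contact_force: [-0.1, 1.1, -0.4]
width: 0.0857
gripper_force: 0.0
```

```bash
python3 -c "
from h import *
M=env.camera_model('wrist');im=save('wrist','w2')
w1=cv2.imread('pics/w1.png');w2=cv2.imread('pics/w2.png')
cv2.imwrite('pics/c2.png',np.hstack([cv2.resize(w1[130:430,230:430],(400,600)),cv2.resize(w2[130:430,230:430],(400,600))]))
plan([.493,-.2635,.25],104,13)"
```

```text
delta [-0.0774 -0.4044 -0.0039] dyaw -0.5 n 13 clock 5.9833
0 [np.float64(-0.115), np.float64(-0.054), np.float64(0.001)] 0.007
1 [np.float64(-0.115), np.float64(-0.054), np.float64(0.001)] 0.007
2 [np.float64(-0.115), np.float64(-0.054), np.float64(0.001)] 0.007
3 [np.float64(-0.115), np.float64(-0.054), np.float64(0.001)] 0.007
4 [np.float64(-0.115), np.float64(-0.054), np.float64(0.001)] 0.007
5 [np.float64(-0.115), np.float64(-0.054), np.float64(0.001)] 0.007
6 [np.float64(-0.115), np.float64(-0.054), np.float64(0.001)] 0.007
7 [np.float64(-0.115), np.float64(-0.054), np.float64(0.001)] 0.007
8 [np.float64(-0.115), np.float64(-0.054), np.float64(0.001)] 0.007
9 [np.float64(-0.115), np.float64(-0.054), np.float64(0.001)] 0.007
10 [np.float64(-0.115), np.float64(-0.053), np.float64(0.001)] 0.007
11 [np.float64(-0.115), np.float64(-0.053), np.float64(0.001)] 0.007
12 [np.float64(-0.115), np.float64(-0.053), np.float64(0.001)] 0.007
```

View pics/c2.png

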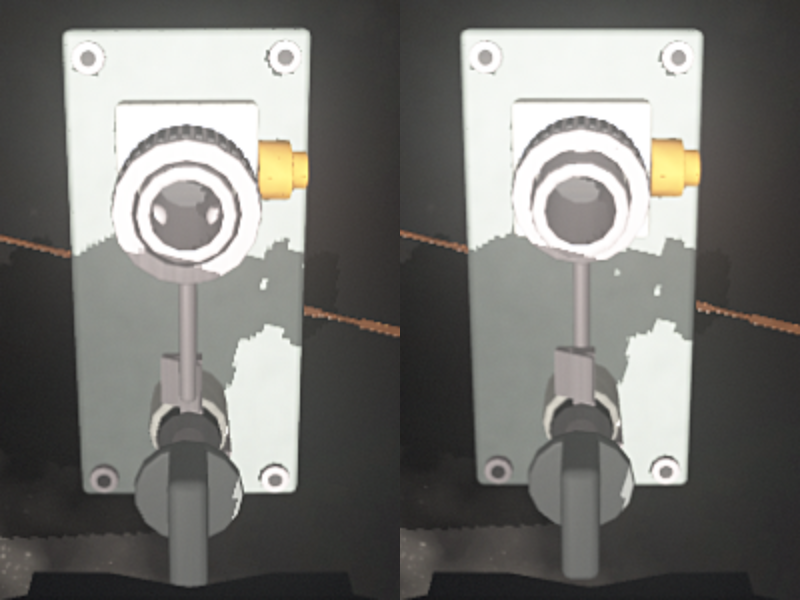

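The sleeve is down and latched: in the right-hand crop the locking balls are gone from the bore (580,210) and the arm sits under the catch (575,370). Next is the gauge.

Call:
{"op": "carry_out", "data": {"series": [[[-0.115,-0.054,0.001,0],[-0.115,-0.054,0.001,0],[-0.115,-0.054,0.001,0],[-0.115,-0.054,0.001,0],[-0.115,-0.054,0.001,0]]]}}

```text
clock: 6.4
ee_pos: [0.5399, -0.0164, 0.2509]
tool_rot: [-3.139, -0.001, 1.824]
contact_force: [0.6, -0.3, 0.4]
width: 0.0852
gripper_force: 0.0
```

Call:
{"op": "carry_out", "data": {"series": [[[-0.115,-0.054,0.001,0],[-0.115,-0.054,0.001,0],[-0.115,-0.054,0.001,0],[-0.115,-0.054,0.001,0],[-0.115,-0.054,0.001,0]]]}}

```text
clock: 6.82
ee_pos: [0.5105, -0.1724, 0.2497]
tool_rot: [-3.139, -0.001, 1.824]
contact_force: [-0.5, 0.0, -0.0]
width: 0.0855
gripper_force: 0.0
```

Call:
{"op": "carry_out", "data": {"series": [[[-0.115,-0.053,0.001,0],[-0.115,-0.053,0.001,0],[-0.115,-0.053,0.001,0],[0,0,0,0],[0,0,0,0]]]}}

```text
clock: 7.23
ee_pos: [0.4933, -0.2666, 0.2489]
tool_rot: [-3.139, -0.001, 1.819]
contact_force: [0.4, 1.1, 0.1]
width: 0.0855
gripper_force: 0.0
```

```bash
python3 -c "
from h import *
s=env.sense();M=env.camera_model('wrist');im=save('wrist','w3');print(s['ee_pos'],np.degrees(s['tool_rot']))
print(proj('wrist',[.493,-.2635,.096],M))
r=env.silhouettes('wrist','gauge')[0];print(r['extent'],r['confidence'])
g=cv2.cvtColor(im,cv2.COLOR_RGB2GRAY)
c=cv2.HoughCircles(g,cv2.HOUGH_GRADIENT,1,60,param1=100,param2=30,minRadius=25,maxRadius=70);print(c)
for q in (c[0] if c is not None else []):print(at('wrist',q[:2],.096,M),q[2])
"
```

```text
[ 0.49329232 -0.26656726  0.2489175 ] [-1.79841589e+02 -6.84262584e-02  1.04230487e+02]
[326.09072251 241.2424889 ]
[280.9, 189.8, 372.6, 282.4] 0.9
[[[327.5 235.5  45.5]]]
[ 0.49294157 -0.26016326  0.096     ] 45.5
```

View pics/w3.png

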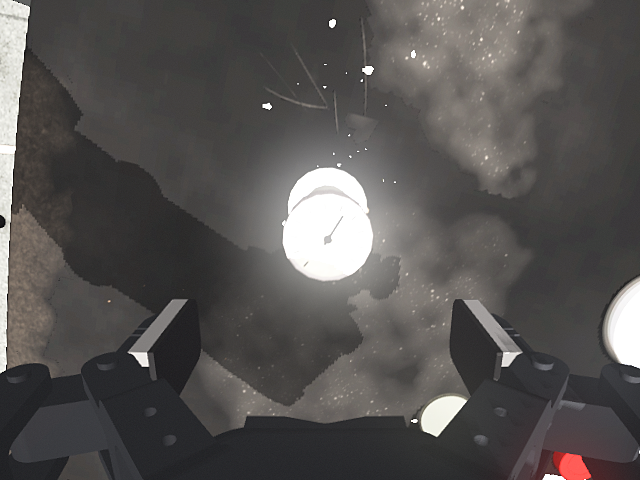

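The dial's centre is at (327.5,236), which gives (0.493,-0.260), in line with the earlier estimate. Going down to grip the case.

Call:
{"op": "carry_out", "data": {"series": [[[0.0235,0.005,0.1,0],[0,0,0.1,0],[0,0,0.1,0],[0,0,0.1,0],[0,0,0.052,0]]]}}

```text
clock: 7.75
ee_pos: [0.494, -0.2558, 0.1346]
tool_rot: [-3.139, -0.003, 1.827]
contact_force: [0.1, 0.4, 0.5]
width: 0.0852
gripper_force: 0.0
```

Call:
{"op": "carry_out", "data": {"series": [[[0,0,0,0],[0,0,0,0]]]}}

```text
clock: 7.92
ee_pos: [0.4946, -0.257, 0.137]
tool_rot: [-3.14, -0.002, 1.826]
contact_force: [0.6, 0.3, -0.5]
width: 0.0859
gripper_force: 0.0
```

Call:
{"op": "carry_out", "data": {"series": [[[0,0,0,0],[0,0,0,0],[0,0,0,0],[0,0,0,0],[0,0,0,0]]], "jaw": 0, "grip_force": 50}}

```text
clock: 8.33
ee_pos: [0.4943, -0.2589, 0.1391]
tool_rot: [3.141, 0.001, 1.823]
contact_force: [-2.3, 1.4, 7.9]
width: 0.049
gripper_force: 50.5
```

Call:
{"op": "carry_out", "data": {"series": [[[0,0,-0.03,0],[0,0,-0.05,0],[0,0,-0.08,0],[0,0,-0.08,0],[0,0,-0.06,0]]]}}

```text
clock: 8.75
ee_pos: [0.4947, -0.2588, 0.2148]
tool_rot: [3.14, 0.001, 1.823]
contact_force: [0.3, 0.5, -2.7]
width: 0.0488
gripper_force: 52.0
```

Call:
{"op": "carry_out", "data": {"series": [[[0,0,-0.1,0],[0,0,-0.04,0],[0,0,0,0],[0,0,0,0]]]}}

```text
clock: 9.08
ee_pos: [0.4945, -0.2586, 0.2478]
tool_rot: [3.141, 0.001, 1.824]
contact_force: [-0.1, 0.5, -1.4]
width: 0.0487
gripper_force: 52.1
```

```bash
python3 -c "
from h import *
s=env.sense();M=env.camera_model('wrist');im=save('wrist','w4');print(s['ee_pos'],np.degrees(s['tool_rot']),s['width'],s['contact_force'],s['clock'])
r=env.silhouettes('wrist','gauge')[0];print(r['extent'],r['confidence'])
"
```

```text
[ 0.49447832 -0.25859365  0.24780171] [1.79946508e+02 3.37713548e-02 1.04485057e+02] 0.04869880483506963 [-0.05215754  0.46714027 -1.43992513] 9.0833
[242.8, 253.9, 408.4, 421.3] 0.9
```

View pics/w4.png

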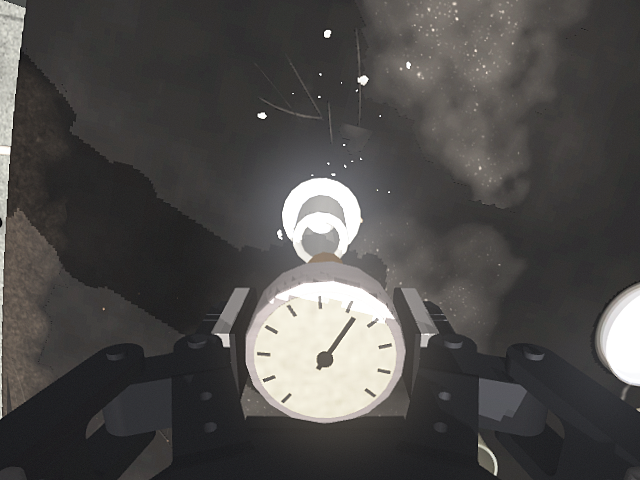

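Gripped: the dial is centred near (325,350), the stem shows at (326,258) and the stand bore at (320,237).

```bash
python3 -c "
from h import *
M=env.camera_model('wrist');im=cv2.imread('pics/w4.png')
m=env.silhouettes('wrist','gauge')[0]['pixels'].astype(np.uint8)
g=cv2.cvtColor(im,cv2.COLOR_BGR2HSV)
face=((g[...,2]>190)).astype(np.uint8);face[:275]=0;face[425:]=0;face[:,:240]=0;face[:,410:]=0
cs=max(cv2.findContours(face,0,1)[0],key=cv2.contourArea);e=cv2.fitEllipse(cv2.convexHull(cs));print(e)
D=at('wrist',e[0],.2045,M);print('dial',D)
s=env.sense();d=D-s['ee_pos'];q=s['tool_rot'][2];print('in tool x,y',d[0]*np.cos(q)+d[1]*np.sin(q),d[0]*np.sin(q)-d[1]*np.cos(q))
for z in(.1205,.13):
  for dx in(-.0095,0,.0095): print(z,dx,proj('wrist',[D[0]+dx*np.cos(q),D[1]+dx*np.sin(q),z],M))
b=((g[...,0]>8)&(g[...,0]<30)&(g[...,1]>80)).astype(np.uint8);b[:240]=0;b[290:]=0;b[:,:290]=0;b[:,360:]=0
ys,xs=np.nonzero(b);print(xs.min(),xs.max(),ys.min(),ys.max(),[ (y,xs[ys==y].min(),xs[ys==y].max()) for y in np.unique(ys)])
"

```

```text
((324.3908996582031, 351.0640563964844), (141.96731567382812, 158.95809936523438), 89.24031829833984)
dial [ 0.49401668 -0.25841728  0.2045    ]
in tool x,y -0.0001326980535427332 9.42767637776653e-05
0.1205 -0.0095 [324.85954996 280.6183848 ]
0.1205 0 [324.87420132 262.32318991]
0.1205 0.0095 [324.88916397 243.56598128]
0.13 -0.0095 [324.82450946 287.77370188]
0.13 0 [324.83940077 268.72660134]
0.13 0.0095 [324.85463757 249.16924395]Traceback (most recent call last):
  File "<string>", line 13, in <module>
    ys,xs=np.nonzero(b);print(xs.min(),xs.max(),ys.min(),ys.max(),[ (y,xs[ys==y].min(),xs[ys==y].max()) for y in np.unique(ys)])
                              ~~~~~~^^
    return umr_minimum(a, axis, None, out, keepdims, initial, where)
ValueError: zero-size array to reduction operation minimum which has no identity
```

```bash
python3 -c "
from h import *
plan([.5697,.1412,.257],104.5,14)" | head -4
```

```text
delta [0.0758 0.3995 0.0107] dyaw 0.0 n 14 clock 9.2333
0 [np.float64(0.105), np.float64(0.05), np.float64(-0.003)] -0.0
1 [np.float64(0.105), np.float64(0.05), np.float64(-0.003)] -0.0
2 [np.float64(0.105), np.float64(0.05), np.float64(-0.003)] -0.0
```

Call:
{"op": "carry_out", "data": {"series": [[[0.05,0.025,-0.03,0],[0.09,0.04,-0.03,0],[0.1,0.05,-0.03,0],[0.11,0.05,-0.01,0],[0.11,0.05,0,0]]]}}

```text
clock: 9.65
ee_pos: [0.5178, -0.1329, 0.2721]
tool_rot: [-3.141, -0.0, 1.823]
contact_force: [-0.9, 0.8, -2.2]
width: 0.0486
gripper_force: 52.1
```

Call:
{"op": "carry_out", "data": {"series": [[[0.11,0.05,0,0],[0.11,0.05,0,0],[0.11,0.05,0,0],[0.11,0.05,0,0],[0.11,0.055,0,0]]]}}

```text
clock: 10.07
ee_pos: [0.5446, 0.0166, 0.2714]
tool_rot: [-3.139, -0.0, 1.823]
contact_force: [0.4, 0.1, -2.1]
width: 0.0485
gripper_force: 52.1
```

Call:
{"op": "carry_out", "data": {"series": [[[0.11,0.055,0,0],[0.11,0.055,0,0],[0.1,0.05,0,0],[0.09,0.045,0,0],[0.05,0.025,0,0]]]}}

```text
clock: 10.48
ee_pos: [0.5717, 0.1448, 0.2711]
tool_rot: [-3.14, -0.002, 1.827]
contact_force: [0.4, 1.3, -2.0]
width: 0.0483
gripper_force: 52.1
```

Call:
{"op": "carry_out", "data": {"series": [[[0,0,0.02,0],[0,0,0.02,0],[0,0,0.02,0],[0,0,0,0],[0,0,0,0]]]}}

```text
clock: 10.9
ee_pos: [0.5718, 0.1392, 0.2571]
tool_rot: [-3.14, 0.001, 1.821]
contact_force: [-0.6, -1.4, -2.4]
width: 0.0484
gripper_force: 52.1
```

```bash
python3 -c "
from h import *
s=env.sense();M=env.camera_model('wrist');im=save('wrist','w5');p=s['ee_pos'];print(p,np.degrees(s['tool_rot']),s['width'],s['clock'])
print('mouth px exp',proj('wrist',[.5697,.1412,.084],M), 'tip', proj('wrist',[p[0],p[1],p[2]-.127],M))
cv2.imwrite('pics/c5.png',cv2.resize(im[130:430,200:450,::-1],None,fx=2,fy=2))
plan([.5697,.1412,.257],104.5,1)
"
```

```text
[0.57178081 0.13917395 0.2570783 ] [-1.79917206e+02  3.84615884e-02  1.04348647e+02] 0.048441683003069155 10.9
mouth px exp [322.3413976  232.58694811] tip [324.736931   260.83718115]
delta [-0.0023  0.0017 -0.0006] dyaw 0.1 n 1 clock 10.95
0 [np.float64(0.009), np.float64(-0.007), np.float64(0.002)] -0.027
```

View pics/c5.png

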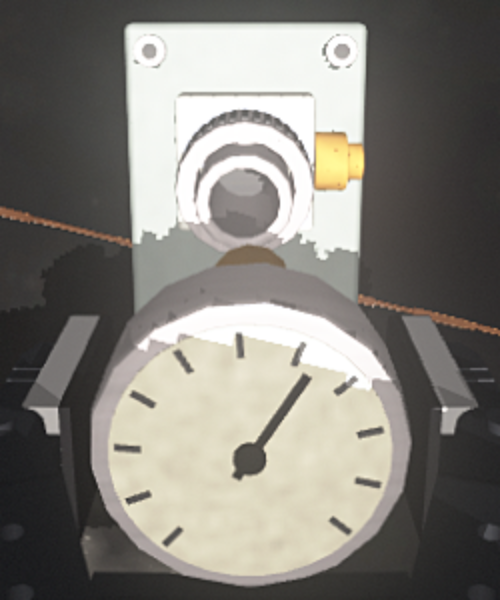

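The mouth shows at (322,231.7) against (322.3,232.6) expected, so a small correction and then down.

Call:
{"op": "carry_out", "data": {"series": [[[0.01,-0.007,0.04,0],[0,0,0.06,0],[0,0,0.06,0],[0,0,0,0],[0,0,0,0]]]}}

```text
clock: 11.37
ee_pos: [0.5695, 0.1423, 0.2176]
tool_rot: [-3.14, 0.0, 1.823]
contact_force: [0.1, 0.7, -1.7]
width: 0.0487
gripper_force: 52.2
```

Call:
{"op": "carry_out", "data": {"series": [[[0,0,0,0],[0,0,0,0]]]}}

```text
clock: 11.53
ee_pos: [0.5703, 0.1427, 0.2188]
tool_rot: [3.14, 0.0, 1.823]
contact_force: [-0.4, -0.2, -2.4]
width: 0.0486
gripper_force: 52.2
```

```bash
python3 -c "
from h import *
plan([.5697,.1415,.205],104.5,1)"
```

```text
delta [-0.0006 -0.0012 -0.0138] dyaw 0.0 n 1 clock 11.5333
0 [np.float64(-0.004), np.float64(-0.004), np.float64(0.055)] -0.009
```

Call:
{"op": "carry_out", "data": {"series": [[[-0.002,-0.003,0.02,0],[0,0,0.02,0],[0,0,0.02,0],[0,0,0.01,0],[0,0,0,0]]]}}

```text
clock: 11.95
ee_pos: [0.5687, 0.1428, 0.1992]
tool_rot: [-3.141, -0.001, 1.824]
contact_force: [1.2, 2.4, -3.9]
width: 0.0483
gripper_force: 52.4
```

Call:
{"op": "carry_out", "data": {"series": [[[0,0,0.015,0],[0,0,0.015,0],[0,0,0,0]]]}}

```text
clock: 12.2
ee_pos: [0.5688, 0.1427, 0.1919]
tool_rot: [-3.141, -0.001, 1.824]
contact_force: [0.2, 4.2, -4.7]
width: 0.0484
gripper_force: 52.4
```

Call:
{"op": "carry_out", "data": {"series": [[[0.003,0,0.02,0],[0,0,0.02,0],[0,0,0.02,0],[0,0,0.02,0],[0,0,0,0]]]}}

```text
clock: 12.62
ee_pos: [0.5685, 0.1431, 0.1713]
tool_rot: [-3.14, -0.0, 1.824]
contact_force: [-0.3, 3.2, -4.3]
width: 0.0485
gripper_force: 52.5
```

Call:
{"op": "carry_out", "data": {"series": [[[0,0,0.02,0],[0,0,0.016,0],[0,0,0,0]]]}}

```text
clock: 12.87
ee_pos: [0.5688, 0.1433, 0.1628]
tool_rot: [-3.141, -0.0, 1.824]
contact_force: [0.0, 5.2, -5.5]
width: 0.0488
gripper_force: 52.5
```

Call:
{"op": "carry_out", "data": {"series": [[[0.003,0,0.01,0],[0,0,0.008,0],[0,0,0,0]]]}}

```text
clock: 13.12
ee_pos: [0.5688, 0.1436, 0.1588]
tool_rot: [-3.142, 0.0, 1.824]
contact_force: [-0.7, 3.1, -5.2]
width: 0.0485
gripper_force: 52.6
```

Call:
{"op": "carry_out", "data": {"series": [[[0,0,0.005,0],[0,0,0.005,0],[0,0,0,0]]]}}

```text
clock: 13.37
ee_pos: [0.5688, 0.1437, 0.1571]
tool_rot: [3.141, 0.0, 1.824]
contact_force: [-2.2, 4.0, 3.2]
width: 0.049
gripper_force: 53.2
```

Call:
{"op": "carry_out", "data": {"series": [[[0,0,0.006,0],[0,0,0.004,0],[0,0,0,0],[0,0,0,0]]]}}

```text
clock: 13.7
ee_pos: [0.5688, 0.1436, 0.1569]
tool_rot: [3.14, -0.0, 1.823]
contact_force: [-7.6, 2.9, 23.9]
width: 0.0486
gripper_force: 55.2
```

The gauge is seated: TCP stopped at 0.157 with 24 N upward. Releasing it and moving to the knob.

Call:
{"op": "carry_out", "data": {"series": [[[0,0,-0.004,0],[0,0,0,0],[0,0,0,0],[0,0,0,0]]], "jaw": 100}}

```text
clock: 14.03
ee_pos: [0.5689, 0.1429, 0.1549]
tool_rot: [-3.141, 0.001, 1.823]
contact_force: [0.1, -0.3, -0.2]
width: 0.0853
gripper_force: 0.0
```

Call:
{"op": "carry_out", "data": {"series": [[[0,0,-0.05,0],[0,0,-0.08,0],[0,0,-0.1,0],[0,0,-0.1,0],[0,0,-0.07,0]]]}}

```text
clock: 14.45
ee_pos: [0.5692, 0.1433, 0.2569]
tool_rot: [3.14, 0.001, 1.823]
contact_force: [0.4, -0.1, -0.2]
width: 0.0854
gripper_force: 0.0
```

Call:
{"op": "carry_out", "data": {"series": [[[-0.08,0,0,0],[-0.1,0,0,0],[-0.1,0,0,0],[-0.1,0,0,0],[0,0,0,0]]], "jaw": 60}}

```text
clock: 14.87
ee_pos: [0.5935, 0.0446, 0.2549]
tool_rot: [-3.141, 0.005, 1.816]
contact_force: [-0.2, -1.2, -0.4]
width: 0.0514
gripper_force: 0.0
```

Call:
{"op": "carry_out", "data": {"series": [[[0,0,0,0],[0,0,0,0]]]}}

```text
clock: 15.03
ee_pos: [0.5924, 0.0519, 0.2547]
tool_rot: [-3.141, -0.0, 1.823]
contact_force: [-0.5, 0.5, -0.3]
width: 0.0512
gripper_force: 0.0
```

```bash
python3 -c "
from h import *
s=env.sense();M=env.camera_model('wrist');im=save('wrist','w6');p=s['ee_pos'];print(p,np.degrees(s['tool_rot']),s['width'],s['clock'],s['joint_pos'])
print('knob px exp',proj('wrist',[.593,.050,.104],M),'dial exp',proj('wrist',[.569,.142,.114],M))
plan([.593,.050,.155],104.5,1)
r=env.search_frame('wrist','knob');print(r)
"
```

```text
[0.59236286 0.05186639 0.254739  ] [-1.79965577e+02 -2.48272269e-02  1.04462907e+02] 0.05119797244686886 15.0333 [-0.17538678  0.49870875  0.07363997  1.65817621 -0.04260197  0.98692076
  0.16525405]
knob px exp [324.89566491 251.00495197] dial exp [324.45896826  63.56426871]
delta [ 0.0007 -0.0026 -0.0998] dyaw -0.0 n 1 clock 15.0833
0 [np.float64(-0.011), np.float64(0.0), np.float64(0.399)] 0.006
[{'extent': [293.6, 180.8, 355.1, 284.0], 'confidence': 0.78}]
```

View pics/w6.png

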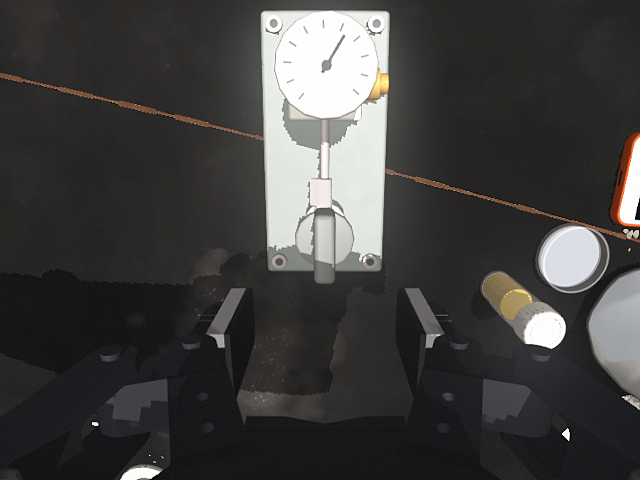

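The dial is at (326,66), as expected for a seated gauge, and the knob bar's top is centred near (324,250). Going down to grip it.

Call:
{"op": "carry_out", "data": {"series": [[[-0.008,0,0.1,0],[0,0,0.1,0],[0,0,0.1,0],[0,0,0.07,0],[0,0,0.03,0]]]}}

```text
clock: 15.55
ee_pos: [0.5916, 0.051, 0.1525]
tool_rot: [-3.138, -0.001, 1.826]
contact_force: [-0.5, 0.4, 0.0]
width: 0.0512
gripper_force: 0.0
```

Call:
{"op": "carry_out", "data": {"series": [[[0,0,0,0],[0,0,0,0]]]}}

```text
clock: 15.72
ee_pos: [0.5931, 0.0504, 0.1555]
tool_rot: [3.142, -0.0, 1.824]
contact_force: [0.5, -0.5, 0.3]
width: 0.0511
gripper_force: 0.0
```

Call:
{"op": "carry_out", "data": {"series": [[[0,0,0,0],[0,0,0,0],[0,0,0,0],[0,0,0,0],[0,0,0,0]]], "jaw": 0, "grip_force": 30}}

```text
clock: 16.13
ee_pos: [0.5927, 0.0496, 0.1563]
tool_rot: [3.141, 0.0, 1.823]
contact_force: [-3.5, 0.2, 7.3]
width: 0.0113
gripper_force: 32.4
```

Call:
{"op": "carry_out", "data": {"series": [[[0,0,0,0.2],[0,0,0,0.2],[0,0,0,0.2]]]}}

```text
clock: 16.38
ee_pos: [0.5926, 0.0496, 0.1564]
tool_rot: [3.141, -0.0, 1.77]
contact_force: [-3.8, -0.2, 7.5]
width: 0.0112
gripper_force: 32.4
```

Call:
{"op": "carry_out", "data": {"series": [[[0,0,0,0.8],[0,0,0,0.8],[0,0,0,0.8],[0,0,0,0.8],[0,0,0,0.8]]]}}

```text
clock: 16.8
ee_pos: [0.5925, 0.0496, 0.1563]
tool_rot: [-3.141, -0.0, 1.419]
contact_force: [-4.0, -0.1, 9.0]
width: 0.0112
gripper_force: 32.8
```

Call:
{"op": "carry_out", "data": {"series": [[[0,0,0,0.8],[0,0,0,0.8],[0,0,0,0.8],[0,0,0,0.8],[0,0,0,0.8]]]}}

```text
clock: 17.22
ee_pos: [0.5924, 0.0497, 0.1563]
tool_rot: [-3.141, -0.0, 1.07]
contact_force: [-4.6, 0.3, 7.0]
width: 0.0113
gripper_force: 32.5
```

Call:
{"op": "carry_out", "data": {"series": [[[0,0,0,0.8],[0,0,0,0.8],[0,0,0,0.6],[0,0,0,0],[0,0,0,0]]]}}

```text
clock: 17.63
ee_pos: [0.5923, 0.0497, 0.1563]
tool_rot: [-3.141, 0.0, 0.881]
contact_force: [-5.3, -1.2, 7.8]
width: 0.0113
gripper_force: 32.6
```

```bash
python3 -c "
from h import *
s=env.sense();print(np.degrees(s['tool_rot']),s['ft_torque'],s['contact_force'],s['clock'],s['joint_pos'][6],s['width'])
save('wrist','w7')
"
```

```text
[-1.79960991e+02  9.41918682e-03  5.04691900e+01] [-0.16891817  1.01776831  0.09351151] [-5.31213041 -1.19467252  7.82857814] 17.6333 -0.5448719351603742 0.011262130646798006
```

View pics/w7.png

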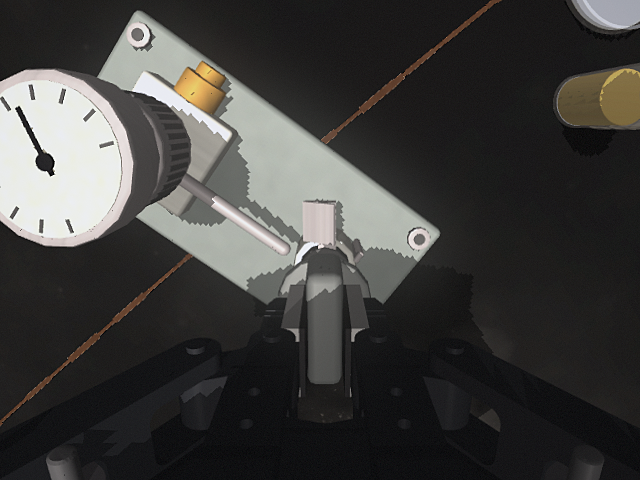

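The catch at (320,220) has swung off the arm and the sleeve is up under the case. A touch further to the stop, then let go.

Call:
{"op": "carry_out", "data": {"series": [[[0,0,0,0.4],[0,0,0,0.3],[0,0,0,0],[0,0,0,0]]]}}

```text
clock: 18.02
ee_pos: [0.5923, 0.0497, 0.1563]
tool_rot: [-3.141, 0.0, 0.82]
contact_force: [-3.8, 0.4, 7.2]
width: 0.0113
gripper_force: 32.6
```

Call:
{"op": "carry_out", "data": {"series": [[[0,0,0,0],[0,0,0,0],[0,0,0,0],[0,0,0,0],[0,0,0,0]]], "jaw": 100}}

```text
clock: 18.43
ee_pos: [0.5933, 0.0498, 0.1552]
tool_rot: [3.141, -0.001, 0.82]
contact_force: [-0.1, 0.0, 0.0]
width: 0.0708
gripper_force: 0.0
```

Call:
{"op": "carry_out", "data": {"series": [[[0,0,-0.05,0],[0,0,-0.1,0],[0,0,-0.1,0],[0,0,-0.1,0],[0,0,-0.05,0]]]}}

```text
clock: 18.85
ee_pos: [0.594, 0.0496, 0.2582]
tool_rot: [3.139, -0.003, 0.82]
contact_force: [0.3, -0.4, -0.1]
width: 0.0856
gripper_force: 0.0
```

Call:
{"op": "carry_out", "data": {"series": [[[0,0,0,0],[0,0,0,0],[0,0,0,0],[0,0,0,0]]]}}

```text
clock: 19.18
ee_pos: [0.5924, 0.0499, 0.2538]
tool_rot: [-3.14, 0.002, 0.82]
contact_force: [-0.0, 1.2, -0.7]
width: 0.0853
gripper_force: 0.0
```

```bash
python3 -c "
from h import *
s=env.sense();print(s['ee_pos'],s['contact_force'],s['clock'],s['width'])
a=save('wrist','w8')
b=save('scene','s8')
cv2.imwrite('pics/c8.png',np.hstack([a,np.zeros((480,0,3),np.uint8)])[:, :, ::-1] if 0 else np.vstack([cv2.resize(a[:300],(640,300)),cv2.resize(b[130:250,200:456],(640,300))])[:,:,::-1])
"
```

```text
[0.59243685 0.04989136 0.25383131] [-0.01337123  1.15816738 -0.74036874] 19.1833 0.08533488519334968
```

View pics/c8.png

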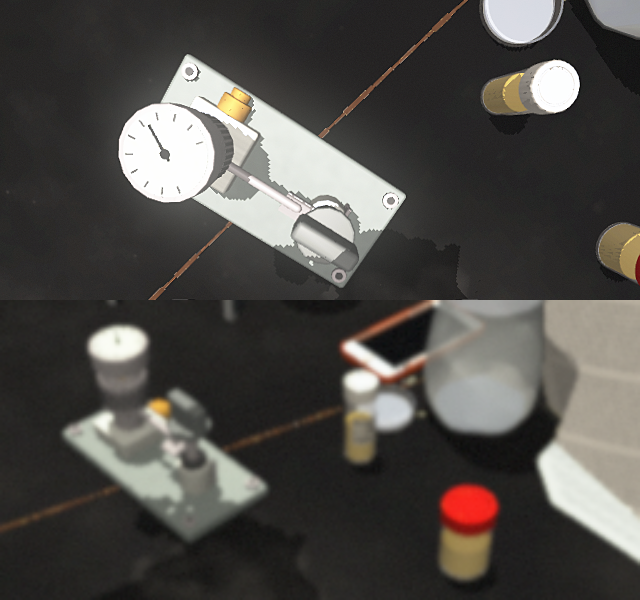

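The knob bar (325,243) lies along the plate again, the arm is above the catch and the gauge stands upright. Handing in.

```bash
python3 -c "
from workcell import env
print(env.finish_job())"
```

```text
the job is handed in; nothing more can be done
None
```

The gauge is seated in the coupler, with the sleeve back up, the knob back at rest and the gripper clear; I handed the job in at about 19 s, but no verdict was returned.

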